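# Turn the punch turret to the cross die and strike

### The arm

A 7-joint arm with a two-finger parallel gripper is mounted at the origin on the work surface. World frame = base frame: x ahead of the robot, y to its left, z up, the work surface at z = 0. Lengths are in m, angles in rad, forces in N, time in s.
With the tool pointing down it reaches from about 0.35 to 0.9 m from the base axis. Payload 8.1 kg.
Tool frame: the origin (TCP) lies midway between the tips of the shut fingers; the grasp point (between the pads) lies 19 mm behind it; z points along the fingers, y is the direction in which the jaws open and shut (so a half turn about z gives the same grasp; the last joint's range is limited). The gripper opens to 85 mm and grips with 20 to 120 N. Pads are 22 mm wide; open, the fingers measure 114 mm over their backs; the gripper's body (76 mm by 85 mm) begins 54 mm behind the grasp point. The pads swing forward as they close: fully open they stand 13 mm farther back than shut.
Start: joints at [1.148, 0.434, 0.025, 1.573, -0.012, 1.134, -0.075], TCP at [0.196, -0.593, 0.206] pointing down, gripper open.
Joint ranges: [-2.62, 2.62], [-0.44, 2.09], [-1.27, 1.32], [0.08, 2.57], [-1.32, 4.46], [0.12, 2], [-2.74, 2.74]. Speed limits (rad/s): [2.22, 2.22, 3.01, 3.01, 3.14, 3.14, 3.14].

### API

Orientations are given as a 3x3 rotation matrix whose columns are the frame's x, y, z axes.
In Python, from cell import * gives the robot as it stands. The module is installed in compiled form; this text tells all that it offers.
- The arm moves only by the tool move_arm, never from a script. Its argument "motion" is a list of rows, each a list of 7 numbers: the shift along the tool's x, y, z in m, then the turn, a rotation vector about the tool's x, y, z in rad, then the gripper's target within -1 to 1 (fully open at 1, half-way at 0, shut at -1). In form: [[x, y, z, rx, ry, rz, fingers], ...]. A call has 1 to 10 rows; each row is the pose to reach, as a shift and turn from the pose measured when the call began, along the tool's axes at that moment; what a row does not reach only later rows make up. A row lasts 1/10 s, in which the tool goes at most 50 mm and 8.59 degrees, less where a joint would pass 70% of its speed; a pose out of reach is approached as far as the arm can. A call with a gripper value outside its range is refused whole. The fingers move at their own pace and stop on an object; the grip force is fixed at half the most. Time passes only in rows, so rows that repeat a pose let the fingers close. It gives the time, the measured TCP pose, the force and the opening at its end, in the units of the state.
- observe(): the state, without advancing time (a new reading comes with each control period).
- grab_frame(name): name is "scene" or "side" or "wrist"; returns a dict with "image" (480x640x3 uint8, red, green, blue), "camera_matrix" (3x3 intrinsics, pixels), "view" (4x4, takes a point from world to camera coordinates); the wrist camera has in their place "tool_from_camera" (4x4, takes a point from camera to tool coordinates, whose origin is the TCP and whose axes are the flange's). Camera axes: x right, y up, looking along -z (the intrinsics and any distortion apply to the point x, -y, -z); pixel columns grow to the right and rows downward; lengths in m; the calibration is good to about 2 mm. A picture is of the moment at which its call begins: read the wrist's pose just before it. There is no depth.
- hand_in(): hands the job in, once; it reports no verdict.
The state is a dict: "t": time; "joints": joint angles; "joint_velocities": joint speeds; "joint_efforts": joint torques, N m; "position": TCP position; "eef_rot": TCP orientation; "ft_force": force on the tool from outside, world axes, zero at the start; "moment": the same for the moment, N m; "gripper_width": finger opening in m.
Only numpy, scipy, OpenCV 4.12 (cv2) and the standard library are available. Lean on these libraries where they do the work, as an engineer would, in place of code of your own. Each camera call takes 0.05 s, during which the arm holds its last target. There are 200 camera calls.

### The job

Using only the fingertips, push the tabs on the rim of the punch's turret until the cross-shaped die stands squarely under the ram, then press the ram's cap fully down and let it come back up. Do not grip or force the turret, do not press the ram while another die or none is under it, and leave everything else on the table where it is.

Things in the scene. Friction and masses are not known exactly. Their poses are not given: they have to be found in the camera images.
- machine: grey bench turret punch fixed to the table. Origin on the turret axis at table height; x points from the turret to the C-frame, which is on the side away from the robot (within about 25 degrees), z up. Base plate 20 mm high, x -105 to 180 mm, y -90 to 90 mm. The near side of the turret is open to the fingers
- frame_head (a point): middle of the top of the C-frame's arm, 140 mm above the table. In the machine's frame: column x 125 to 165 mm, y -25 to 25 mm; from it the arm, as wide, reaches back over the turret to x = 25 mm, its underside 104 mm above the table
- turret: dark steel disc, 150 mm in diameter, from 38 to 56 mm above the table, turning endlessly either way about the machine's vertical axis. Origin on the axis at its lower face; its x axis points to the cross die, so its yaw equals the machine's when the cross die is under the ram. Friction holds it wherever it is left, without click stops; about 2 N at a tab turns it
- turret_top (a point): centre of the disc's upper face, on the axis, 56 mm above the table. On the disc, 52 mm from the axis and 90 degrees apart, stand four brass dies 14 mm high, in order counter-clockwise from above: cross (38 mm across, arms 10 mm wide), round (30 mm), single radial bar (38 x 10 mm), square (28 mm)
- cross_die (a point): centre of the top of the cross die, 52 mm from the turret axis, 70 mm above the table
- station (a point): point under the ram where the centre of the die's top must stand, 52 mm from the turret axis towards the C-frame, 70 mm above the table
- tab_cross (a point): middle of the top edge of the turret's tab that stands outward of the cross die: 100 mm from the turret axis, 75 mm above the table. Each tab is a flat upright radial plate, 8 mm thick, from 73 to 115 mm from the axis and from 38 to 75 mm above the table
- tab_round (a point): middle of the top edge of the turret's tab that stands outward of the round die: 100 mm from the turret axis, 75 mm above the table. Each tab is a flat upright radial plate, 8 mm thick, from 73 to 115 mm from the axis and from 38 to 75 mm above the table
- tab_bar (a point): middle of the top edge of the turret's tab that stands outward of the bar die: 100 mm from the turret axis, 75 mm above the table. Each tab is a flat upright radial plate, 8 mm thick, from 73 to 115 mm from the axis and from 38 to 75 mm above the table
- tab_square (a point): middle of the top edge of the turret's tab that stands outward of the square die: 100 mm from the turret axis, 75 mm above the table. Each tab is a flat upright radial plate, 8 mm thick, from 73 to 115 mm from the axis and from 38 to 75 mm above the table
- ram_cap (a point): centre of the top of the ram's black round plastic cap, 44 mm in diameter, 12 mm thick; 164 mm above the table when up, on top of the C-frame's arm, straight above the station
- ram (a joint): how far the ram is pressed down: 0 up, 0.014 m fully down; a spring (2 N rising to 8 N) returns it
- ink_jar: jar, 60 mm diameter, 75 mm high, origin under its centre; to be left alone
- tape_roll: roll of paper tape lying flat, 76 mm diameter, 24 mm high, origin under its centre; to be left alone
- carton: cardboard box 60 x 80 x 70 mm high, origin under its centre; to be left alone
- wood_stamp: small wooden hand stamp standing up, 38 mm diameter, 72 mm high, origin under its centre; to be left alone
- brush: brush 160 mm long lying flat, lower than 35 mm; to be left alone
- type_block: dark wooden printing block 50 x 35 x 23 mm high, origin under its centre; to be left alone

How it is judged:
On the way, in this order (a step that is already met when the one before it is completed fails the run):
1. the cross die stands under the ram, the ram still up (horizontal distance between cross_die and station below 0.005 m and value of joint ram below 0.003 m), for 0.3 s.
2. the ram is pressed fully down on the cross die (horizontal distance between cross_die and station below 0.005 m and value of joint ram above 0.011 m), for 0.05 s.
At the end, for the whole second after the job is handed in: the cross die's centre is within 5 mm of the point under the ram, the turret at rest; the ram has been pressed at least 11 of its 14 mm on that die and is back up within 2 mm; no bystander has moved 20 mm or more (horizontal distance between cross_die and station below 0.005 m and value of joint ram below 0.002 m and angular speed of turret below 0.05 rad/s and distance of each of ink_jar, tape_roll, carton, wood_stamp, brush, type_block from where it was at the start of the episode below 0.02 m); the robot touches nothing.
It fails at once if the ram is pressed while the cross die is not under it (over 6 mm off) (horizontal distance between cross_die and station above 0.006 m and value of joint ram above 0.005 m).
It fails at once if the turret or a tab is gripped or forced (fingers on it with over 30 N) (contact force between the fingers and turret above 30 N).
It fails at once if a bystander is moved 20 mm or lifted (distance of any of ink_jar, tape_roll, carton, wood_stamp, brush, type_block from where it was at the start of the episode above 0.02 m).
It also fails if it takes over 72 s, if anything falls off the work surface, if the arm or the gripper's body presses on something with over 40 N, if the wrist force passes 120 N, or if a joint passes its speed limit or range.

## Working session

There is one attempt and no reset: what is moved stays moved. The work goes in short steps, Python scripts to look and compute and a tool call to move; the robot and the scene stay as the last step left them, time stands still between calls to the robot, and variables do not carry over. Pictures are saved under pics/ and viewed, about 8 in all and at most 12, crops included, and the job is handed in when it is done.

Besides the shell and the picture viewer there is one more tool, called after ">>>" by a JSON object that holds its "name" and its "arguments", one argument or row to a line. move_arm: Moves the arm, as the interface text tells. Its arguments: {"type":"object","properties":{"motion":{"type":"array","items":{"type":"array","items":{"type":"number"}}}},"required":["motion"]}

```bash
mkdir -p pics; python3 - <<'E'
from cell import *
import cv2,numpy as np,pickle
s=observe();print(s['t'],s['position'],s['eef_rot'],s['gripper_width'])
d={}
for n in('scene','side'):
    f=grab_frame(n);d[n]=f;cv2.imwrite(f'pics/{n}0.png',f['image'][:,:,::-1]);print(n,f['camera_matrix'],f['view'],[k for k in f])
pickle.dump(d,open('f0.pkl','wb'))
E
```

```text
0.0 [ 0.19628509 -0.5928138   0.20544095] [[ 9.49317436e-01  3.14318406e-01 -5.88385523e-04]
 [ 3.14318936e-01 -9.49316384e-01  1.41784974e-03]
 [-1.12907746e-04 -1.53093019e-03 -9.99998822e-01]] 0.08542567064008906
scene [[455.43133189   0.         325.69617484]
 [  0.         455.43133189 247.68535154]
 [  0.           0.           1.        ]] [[ 0.84819949  0.52962436  0.00746082 -0.4881996 ]
 [-0.32160452  0.50375911  0.8017464   0.04939229]
 [ 0.42086597 -0.68244032  0.59761781 -1.18727166]
 [ 0.          0.          0.          1.        ]] ['image', 'camera_matrix', 'view']
side [[470.36470754   0.         320.71869697]
 [  0.         470.36470754 232.86499434]
 [  0.           0.           1.        ]] [[-0.88778509 -0.45985998 -0.01914218  0.51692603]
 [ 0.26145226 -0.53810318  0.80130374 -0.22778927]
 [-0.37878799  0.70638075  0.59795142 -1.03503347]
 [ 0.          0.          0.          1.        ]] ['image', 'camera_matrix', 'view']
```

View pics/scene0.png

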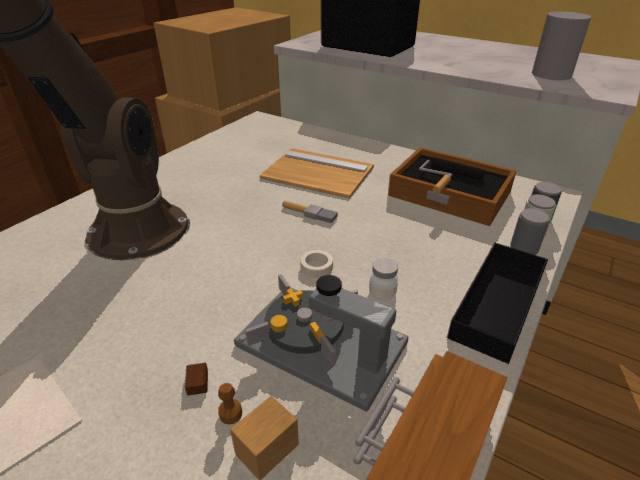

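View pics/side0.png

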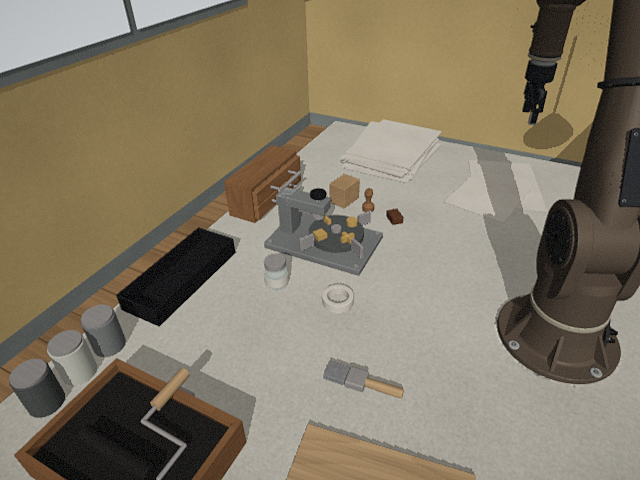

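The scene view shows the machine around (320,330) with its cap at (329,285), and the cross die near (291,297) on the turret's left and far side. In the side view the machine is around (325,235) with its cap at (318,195). I'll enlarge both.

```bash
python3 - <<'E'
import cv2,numpy as np
a=cv2.imread('pics/scene0.png')[260:410,225:425];b=cv2.imread('pics/side0.png')[175:285,255:395]
cv2.imwrite('pics/c1.png',cv2.resize(a,None,fx=4,fy=4,interpolation=2));cv2.imwrite('pics/c2.png',cv2.resize(b,None,fx=5,fy=5,interpolation=2))
E
```

```text
(no output)
```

View pics/c1.png

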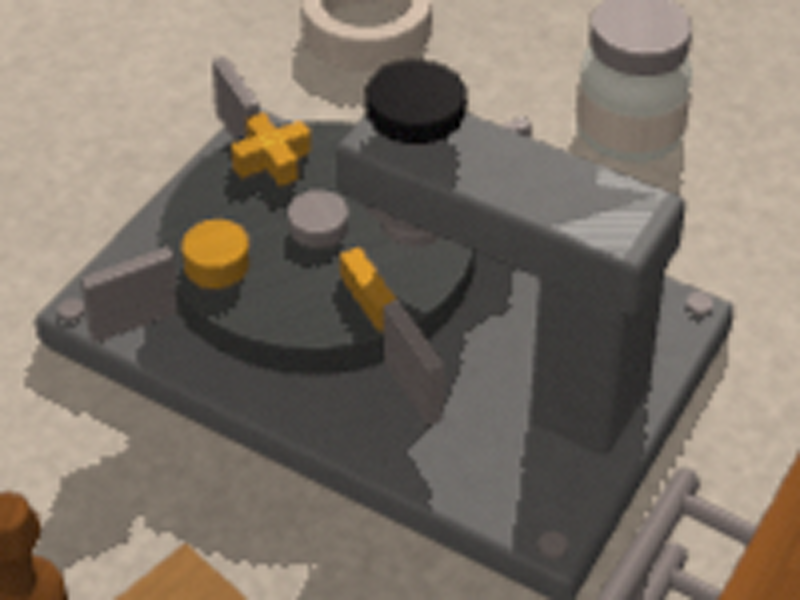

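View pics/c2.png

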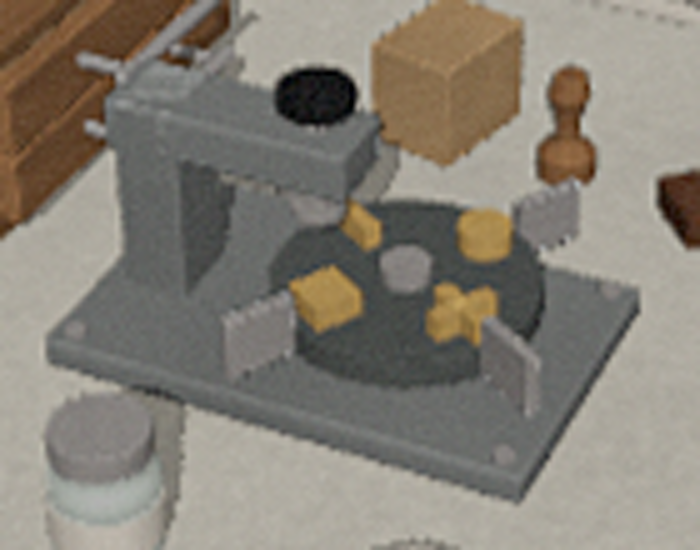

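```bash
cat > h.py <<'E'
import numpy as np,pickle
from scipy.optimize import least_squares
def proj(f,P):
    P=np.atleast_2d(P);c=P@f['view'][:3,:3].T+f['view'][:3,3];c=c*[1,-1,-1];p=c@f['camera_matrix'].T;return p[:,:2]/p[:,2:]
def ray(f,uv):
    d=np.linalg.inv(f['camera_matrix'])@[uv[0],uv[1],1]*np.array([1,-1,-1]);R=f['view'][:3,:3];return -R.T@f['view'][:3,3],R.T@d
def onz(f,uv,z):
    o,d=ray(f,uv);return (o+d*(z-o[2])/d[2])
def rot(a):return np.array([[np.cos(a),-np.sin(a)],[np.sin(a),np.cos(a)]])
E
python3 - <<'E'
from h import *
d=pickle.load(open('f0.pkl','rb'))
# M: machine-frame mm ; T: turret polar (r, k, z)
obs=[('scene','M',(52,0,164),(416,90)),('scene','M',(-105,-90,20),(40,320)),('scene','M',(180,-90,20),(575,582)),('scene','M',(180,90,20),(730,308)),
('scene','M',(25,-25,140),(341,150)),('scene','M',(165,-25,140),(636,264)),('scene','M',(165,25,140),(681,202)),
('side','M',(52,0,164),(317,87)),('side','M',(-105,-90,20),(638,291)),('side','M',(-105,90,20),(520,488)),('side','M',(180,90,20),(48,340)),
('side','M',(25,25,140),(347,165)),('side','M',(25,-25,140),(380,122)),
('scene','T',(52,0,70),(272,142)),('scene','T',(52,1,70),(215,240)),('scene','T',(94,1,75),(128,268)),('scene','T',(94,0,75),(234,82)),
('side','T',(52,0,70),(463,310)),('side','T',(52,1,70),(486,224)),('side','T',(52,3,70),(326,290)),('side','T',(94,3,75),(258,313)),('side','T',(94,1,75),(547,193)),('side','T',(94,0,75),(511,343))]
def pt(p,k,q):
    if k=='M': l=np.array(q[:2])*1e-3; a=p[2]
    else: l=np.array([q[0]*1e-3,0]);a=p[3]+q[1]*np.pi/2
    return np.r_[rot(a)@l+p[:2],q[2]*1e-3]
def res(p,off=True):
    r=[]
    for c,k,q,uv in obs:
        o=np.array(uv)/4+[225,260] if c=='scene' else np.array(uv)/5+[255,175]
        dd=p[4:6] if c=='scene' else p[6:8]
        r.append(proj(d[c],pt(p,k,q))[0]+dd-o)
    r=np.array(r);return np.r_[r.ravel(),0.3*p[4:]]
best=min((least_squares(res,[.6,-.2,y,y+t,0,0,0,0],loss='soft_l1') for y in(-.4,0,.4) for t in(1.5,3,4.5,0)),key=lambda s:s.cost)
p=best.x;print(best.cost,p,np.degrees(p[2:4]))
for o,r in zip(obs,res(p)[:-4].reshape(-1,2)):print(o[:3],r.round(2))
np.save('p.npy',p)
for n,q in [('cap',(52,0,164)),('col',(145,0,0)),('near',(-105,90,20)),('near2',(-105,-90,20))]:print(n,pt(p,'M',q))
for k in range(4):print('tab',k,pt(p,'T',(100,k,75)))
# bystanders, approx base pts
S=d['scene']
for n,uv,z in [('tape',(317,262),.024),('jar',(385,267),.075),('stamp',(228,388),.072),('block',(196,372),.023),('carton',(265,420),.07),('brush',(325,214),.02),('brushhandle',(285,206),.01)]:print(n,onz(S,uv,z).round(3))
E
```

```text
12.730571404308455 [ 0.57518529 -0.07107429  0.03099102  2.62242495 -0.99952405  2.68047582
  1.63774226  0.36899329] [  1.77565489 150.25388196]
('scene', 'M', (52, 0, 164)) [0.49 0.54]
('scene', 'M', (-105, -90, 20)) [-1.92 -0.32]
('scene', 'M', (180, -90, 20)) [-0.07  0.64]
('scene', 'M', (180, 90, 20)) [ 2.01 -1.21]
('scene', 'M', (25, -25, 140)) [-1.73 -0.97]
('scene', 'M', (165, -25, 140)) [-1.2   0.79]
('scene', 'M', (165, 25, 140)) [-0.11 -2.48]
('side', 'M', (52, 0, 164)) [-0.29  0.48]
('side', 'M', (-105, -90, 20)) [ 1.18 -0.08]
('side', 'M', (-105, 90, 20)) [ 0.68 -0.62]
('side', 'M', (180, 90, 20)) [-1.49  0.52]
('side', 'M', (25, 25, 140)) [-0.9  -0.22]
('side', 'M', (25, -25, 140)) [ 0.62 -1.19]
('scene', 'T', (52, 0, 70)) [-0.02 -0.3 ]
('scene', 'T', (52, 1, 70)) [0.54 1.13]
('scene', 'T', (94, 1, 75)) [0.6  0.06]
('scene', 'T', (94, 0, 75)) [0.55 0.39]
('side', 'T', (52, 0, 70)) [ 0.02 -0.41]
('side', 'T', (52, 1, 70)) [-0.05  0.8 ]
('side', 'T', (52, 3, 70)) [-0.14  0.47]
('side', 'T', (94, 3, 75)) [-0.23 -0.2 ]
('side', 'T', (94, 1, 75)) [0.15 0.55]
('side', 'T', (94, 0, 75)) [ 0.02 -0.33]
cap [ 0.62716032 -0.06946301  0.164     ]
col [ 0.72011566 -0.06658131  0.        ]
near [0.46744696 0.01562896 0.02      ]
near2 [ 0.47302445 -0.16428461  0.02      ]
tab 0 [ 0.48836204 -0.02145852  0.075     ]
tab 1 [ 0.52556952 -0.15789753  0.075     ]
tab 2 [ 0.66200853 -0.12069006  0.075     ]
tab 3 [0.62480106 0.01574895 0.075     ]
tape [0.484 0.108 0.024]
jar [0.648 0.116 0.075]
stamp [ 0.572 -0.283  0.072]
block [ 0.473 -0.263  0.023]
carton [ 0.654 -0.295  0.07 ]
brush [0.388 0.296 0.02 ]
brushhandle [0.265 0.285 0.01 ]
```

The fit puts the turret axis at about (0.575,-0.071), machine yaw at about 1.8° and the cross at about 150°. So I need about -148° (clockwise), pushing the tabs along +y on the near side. First I move above the near side with fingers shut and refine with the wrist camera.

>>> {"name": "move_arm", "arguments": {
  "motion": [
    [0.04,-0.033,-0.01,0,0,0.03,-1],
    [0.08,-0.067,-0.03,0,0,0.1,-1],
    [0.12,-0.1,-0.05,0,0,0.15,-1],
    [0.16,-0.134,-0.075,0,0,0.2,-1],
    [0.2,-0.167,-0.075,0,0,0.25,-1],
    [0.24,-0.2,-0.075,0,0,0.32,-1],
    [0.28,-0.234,-0.075,0,0,0.32,-1],
    [0.32,-0.267,-0.075,0,0,0.32,-1],
    [0.36,-0.3,-0.075,0,0,0.32,-1],
    [0.4,-0.334,-0.075,0,0,0.32,-1]
  ]
}}

```text
t: 1.1
position: [0.4539, -0.1769, 0.2809]
eef_rot: [[1.0, -0.0, -0.001], [-0.0, -1.0, 0.001], [-0.001, -0.001, -1.0]]
ft_force: [1.1, -0.4, 0.3]
gripper_width: -0.0001
```

```bash
cat > look.py <<'E'
import sys
from cell import *
import cv2,numpy as np,pickle
def wrist(tag,show=True):
    s=observe();f=grab_frame('wrist');cv2.imwrite(f'pics/{tag}.png',f['image'][:,:,::-1])
    W=np.eye(4);W[:3,:3]=s['eef_rot'];W[:3,3]=s['position'];f['view']=np.linalg.inv(W@f['tool_from_camera']);pickle.dump((s,f),open(tag+'.pkl','wb'))
    print(s['t'],np.round(s['position'],4),np.round(s['eef_rot'],3).tolist(),np.round(s['ft_force'],1),s['gripper_width']);return s,f
if __name__=='__main__':
    s,f=wrist(sys.argv[1]);print(f['tool_from_camera'].round(3).tolist())
E
python3 look.py w1
```

```text
1.1 [ 0.4539 -0.1769  0.2809] [[1.0, -0.0, -0.001], [-0.0, -1.0, 0.001], [-0.001, -0.001, -1.0]] [ 1.1 -0.4  0.3] -0.0001203923922662855
[[-0.0, 0.945, 0.327, 0.085], [1.0, 0.0, -0.0, -0.001], [-0.001, 0.327, -0.945, -0.168], [0.0, 0.0, 0.0, 1.0]]
```

View pics/w1.png

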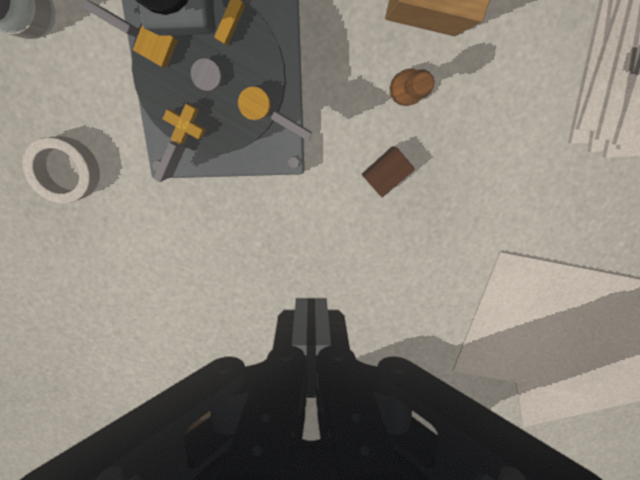

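The wrist view shows the cross (183,124), round (253,103), square (154,46) and bar (229,20), with the cap cut off at the top (167,0). The tape roll at (57,168) and the block at (388,171) are clear. I'll back up a little to get the whole machine in view.

>>> {"name": "move_arm", "arguments": {
  "motion": [
    [-0.03,-0.03,-0.02,0,0,0,-1],
    [-0.05,-0.06,-0.05,0,0,0,-1],
    [-0.05,-0.09,-0.08,0,0,0,-1],
    [-0.05,-0.09,-0.09,0,0,0,-1],
    [-0.05,-0.09,-0.09,0,0,0,-1]
  ]
}}

```text
t: 1.65
position: [0.408, -0.079, 0.3726]
eef_rot: [[1.0, 0.011, 0.005], [0.011, -1.0, 0.005], [0.005, -0.005, -1.0]]
ft_force: [0.6, -0.7, 0.0]
gripper_width: 0.0005
```

```bash
python3 look.py w2; python3 -c "
import cv2
a=cv2.imread('pics/w2.png')[0:300,130:530];cv2.imwrite('pics/w2c.png',cv2.resize(a,None,fx=2,fy=2,interpolation=2))"
```

```text
1.65 [ 0.408  -0.079   0.3726] [[1.0, 0.011, 0.005], [0.011, -1.0, 0.005], [0.005, -0.005, -1.0]] [ 0.6 -0.7  0. ] 0.0004500751382609216
[[-0.0, 0.945, 0.327, 0.085], [1.0, 0.0, -0.0, -0.001], [-0.001, 0.327, -0.945, -0.168], [0.0, 0.0, 0.0, 1.0]]
```

View pics/w2c.png

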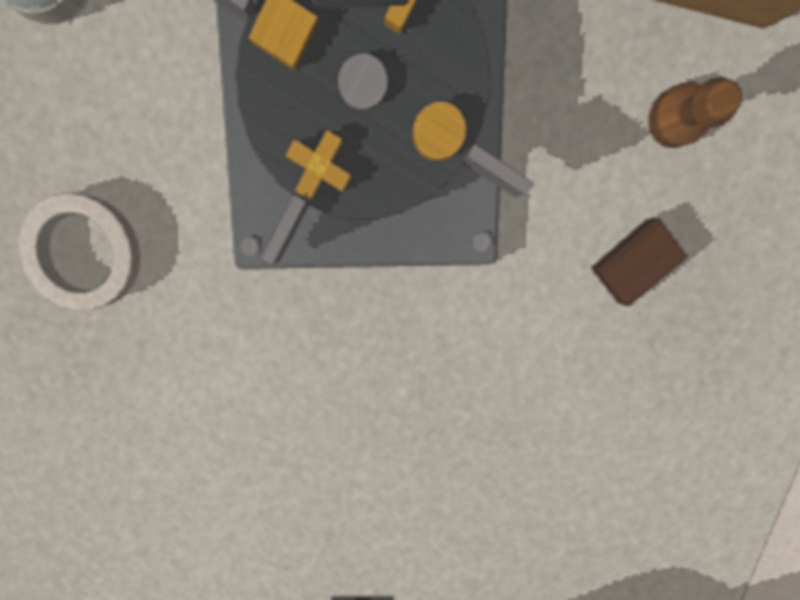

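```bash
cat > fit.py <<'E'
from h import *
d=pickle.load(open('f0.pkl','rb'))
for w in('w1','w2'):d[w]=pickle.load(open(w+'.pkl','rb'))[1]
M=lambda c,q,*uv:(c,'M',q,np.array(uv));T=lambda c,q,*uv:(c,'T',q,np.array(uv))
s=lambda u,v:(u/4+225,v/4+260);e=lambda u,v:(u/5+255,v/5+175);w=lambda u,v:(u/2+130,v/2)
obs=[M('scene',(52,0,164),*s(416,90)),M('scene',(-105,-90,20),*s(40,320)),M('scene',(180,-90,20),*s(575,582)),M('scene',(180,90,20),*s(730,308)),
M('scene',(25,-25,140),*s(341,150)),M('scene',(165,-25,140),*s(636,264)),M('scene',(165,25,140),*s(681,202)),
M('side',(52,0,164),*e(317,87)),M('side',(-105,-90,20),*e(638,291)),M('side',(-105,90,20),*e(520,488)),M('side',(180,90,20),*e(48,340)),
M('side',(25,25,140),*e(347,165)),M('side',(25,-25,140),*e(380,122)),
T('scene',(52,0,70),*s(272,142)),T('scene',(52,1,70),*s(215,240)),T('scene',(94,1,75),*s(128,268)),T('scene',(94,0,75),*s(234,82)),
T('side',(52,0,70),*e(463,310)),T('side',(52,1,70),*e(486,224)),T('side',(52,3,70),*e(326,290)),T('side',(94,3,75),*e(258,313)),T('side',(94,1,75),*e(547,193)),T('side',(94,0,75),*e(511,343)),
T('w2',(52,0,70),*w(318,163)),T('w2',(52,1,70),*w(440,130)),T('w2',(52,3,70),*w(283,31)),T('w2',(94,1,75),*w(500,170)),T('w2',(94,0,75),*w(285,230)),M('w2',(-105,90,20),*w(236,269)),M('w2',(-105,-90,20),*w(496,263)),
T('w1',(52,0,70),183,124),T('w1',(52,1,70),254,103),T('w1',(52,3,70),155,46),T('w1',(52,2,70),230,19),T('w1',(94,1,75),291,125),T('w1',(94,0,75),171,162),M('w1',(-105,90,20),156,181),M('w1',(-105,-90,20),303,174)]
cams=['scene','side','w1','w2']
def pt(p,k,q):
    if k=='M': l=np.array(q[:2])*1e-3; a=p[2]
    else: l=np.array([q[0]*1e-3,0]);a=p[3]+q[1]*np.pi/2
    return np.r_[rot(a)@l+p[:2],q[2]*1e-3]
from scipy.spatial.transform import Rotation as R
def cam(p,c):
    i=4+6*cams.index(c);f=dict(d[c]);V=np.eye(4);V[:3,:3]=R.from_rotvec(p[i:i+3]).as_matrix();V[:3,3]=p[i+3:i+6];f['view']=V@f['view'];return f
def res(p):
    r=[proj(cam(p,c),pt(p,k,q))[0]-uv for c,k,q,uv in obs]
    q=p[4:].reshape(-1,6);return np.r_[np.array(r).ravel(),(q[:,:3]/.004).ravel(),(q[:,3:]/.002).ravel()]
if __name__=='__main__':
    b=least_squares(res,np.r_[.575,-.071,.03,2.62,np.zeros(24)],loss='soft_l1');p=b.x
    print(b.cost,p[:4].round(4),np.degrees(p[2:4]).round(2));print((p[4:].reshape(-1,6)*1e3).round(2))
    cov=np.linalg.inv(b.jac.T@b.jac);print('sd',np.sqrt(np.diag(cov))[:4].round(4))
    for o,r in zip(obs,res(p)[:2*len(obs)].reshape(-1,2)):print(*o[:3],r.round(1))
    np.save('p.npy',p)
E
python3 fit.py
```

```text
29.566201349519673 [ 0.5747 -0.0753  0.0343  2.627 ] [  1.96 150.51]
[[-2.37 -0.5  -1.    0.43 -0.56 -0.71]
 [-1.96 -1.39 -1.3   0.25 -0.52 -0.26]
 [-0.5  -2.49  0.61  0.08  0.87 -3.34]
 [-0.22 -0.17 -0.87  0.31  0.3  -2.17]]
sd [0.0018 0.0018 0.0057 0.0062]
scene M (52, 0, 164) [0.5 0.5]
scene M (-105, -90, 20) [-2.2 -0.3]
scene M (180, -90, 20) [0.1 1. ]
scene M (180, 90, 20) [ 2.2 -1.4]
scene M (25, -25, 140) [-1.8 -1. ]
scene M (165, -25, 140) [-1.1  0.9]
scene M (165, 25, 140) [ 0.  -2.6]
side M (52, 0, 164) [-0.2  0.6]
side M (-105, -90, 20) [ 0.9 -0.1]
side M (-105, 90, 20) [ 0.7 -0.8]
side M (180, 90, 20) [-1.4  0.5]
side M (25, 25, 140) [-0.8 -0.2]
side M (25, -25, 140) [ 0.6 -1.1]
scene T (52, 0, 70) [-0.1 -0.5]
scene T (52, 1, 70) [0.4 1.1]
scene T (94, 1, 75) [0.4 0.2]
scene T (94, 0, 75) [0.4 0.1]
side T (52, 0, 70) [ 0.  -0.5]
side T (52, 1, 70) [-0.2  0.8]
side T (52, 3, 70) [-0.1  0.5]
side T (94, 3, 75) [-0.1 -0.2]
side T (94, 1, 75) [-0.1  0.6]
side T (94, 0, 75) [ 0.1 -0.4]
w2 T (52, 0, 70) [0.3 1.2]
w2 T (52, 1, 70) [-0.4  0.2]
w2 T (52, 3, 70) [-0.2 -1.3]
w2 T (94, 1, 75) [ 0.4 -0.7]
w2 T (94, 0, 75) [-0.4  0. ]
w2 M (-105, 90, 20) [-0.5  0.4]
w2 M (-105, -90, 20) [0.9 0.3]
w1 T (52, 0, 70) [1.4 0.4]
w1 T (52, 1, 70) [0.6 0.1]
w1 T (52, 3, 70) [-0.4 -1.4]
w1 T (52, 2, 70) [-1.   1.3]
w1 T (94, 1, 75) [1.2 0.4]
w1 T (94, 0, 75) [-4.4  0.4]
w1 M (-105, 90, 20) [-3.  -1.8]
w1 M (-105, -90, 20) [ 2.5 -0.4]
```

Axis about (0.575,-0.074), machine yaw about 2°, cross at about 150.5°. I move behind the round tab (angle ~262°, r 98 mm) and descend.

>>> {"name": "move_arm", "arguments": {
  "motion": [
    [0.03,0.02,0.02,0,0,0,-1],
    [0.06,0.04,0.05,0,0,0.01,-1],
    [0.09,0.06,0.09,0,0,0.01,-1],
    [0.12,0.08,0.13,0,0,0.01,-1],
    [0.15,0.098,0.17,0,0,0.01,-1],
    [0.152,0.099,0.2,0,0,0.01,-1],
    [0.152,0.099,0.22,0,0,0.01,-1],
    [0.152,0.099,0.25,0,0,0.01,-1],
    [0.152,0.099,0.27,0,0,0.01,-1],
    [0.152,0.099,0.27,0,0,0.01,-1]
  ]
}}

```text
t: 2.7
position: [0.5572, -0.1768, 0.0963]
eef_rot: [[1.0, -0.002, -0.006], [-0.002, -1.0, 0.007], [-0.006, -0.007, -1.0]]
ft_force: [-0.1, 0.7, 0.6]
gripper_width: 0.0
```

>>> {"name": "move_arm", "arguments": {
  "motion": [
    [0.004,-0.005,0.02,0,0,0,-1],
    [0.004,-0.006,0.041,0,0,0,-1],
    [0.004,-0.006,0.041,0,0,0,-1],
    [-0.003,-0.007,0.041,0,0,0,-1],
    [-0.007,-0.008,0.041,0,0,0,-1],
    [-0.011,-0.009,0.041,0,0,0,-1],
    [-0.015,-0.0105,0.041,0,0,0,-1],
    [-0.019,-0.012,0.041,0,0,0,-1],
    [-0.023,-0.0135,0.041,0,0,0,-1],
    [-0.027,-0.0155,0.041,0,0,0,-1]
  ]
}}

```text
t: 3.7
position: [0.5296, -0.1609, 0.0556]
eef_rot: [[1.0, -0.003, -0.006], [-0.002, -1.0, 0.006], [-0.006, -0.006, -1.0]]
ft_force: [-0.3, 1.1, -0.1]
gripper_width: -0.0001
```

```bash
python3 look.py w3;  python3 -c "
import cv2
a=cv2.imread('pics/w3.png');cv2.imwrite('pics/w3b.png',a)"
```

```text
3.7 [ 0.5296 -0.1609  0.0556] [[1.0, -0.003, -0.006], [-0.002, -1.0, 0.006], [-0.006, -0.006, -1.0]] [-0.3  1.1 -0.1] -6.7795732183652e-05
[[-0.0, 0.945, 0.327, 0.085], [1.0, 0.0, -0.0, -0.001], [-0.001, 0.327, -0.945, -0.168], [0.0, 0.0, 0.0, 1.0]]
```

View pics/w3.png

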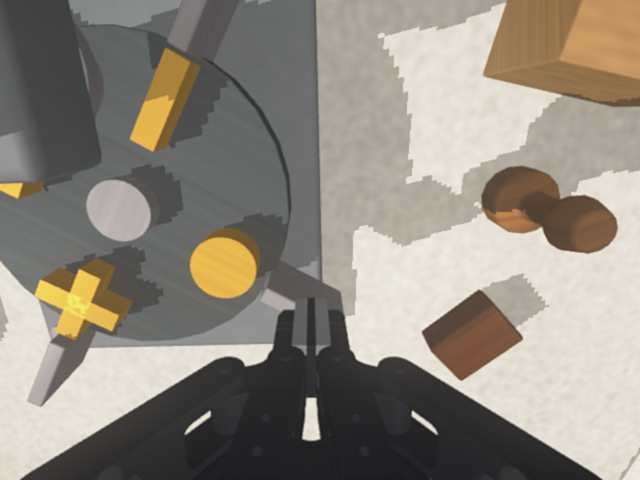

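The finger sits against the round tab near (300,290); the cross is at (82,298), round at (224,263) and bar top at about (166,100). I'll work out the turret angle from this view.

```bash
python3 - <<'E'
from h import *
f=pickle.load(open('w3.pkl','rb'))[1]
P={n:onz(f,uv,.07)[:2] for n,uv in dict(cross=(82,298),round=(222,262),bar=(164,98)).items()}
for n in P:print(n,P[n].round(4))
A=np.array([.575,-.074])
c=(P['cross']+P['bar'])/2;print('centre',c,'dist',np.linalg.norm(P['cross']-P['bar']),np.linalg.norm(P['cross']-P['round']))
for n in P:print(n,np.degrees(np.arctan2(*(P[n]-c)[::-1])))
E
```

```text
cross [ 0.5332 -0.0529]
round [ 0.5514 -0.1203]
bar [ 0.6206 -0.1034]
centre [ 0.5768746  -0.07814694] dist 0.10097947839732599 0.06981247457044022
cross 149.97337428526367
round -121.13283069983272
bar -30.026625714736337
```

```bash
python3 - <<'E'
from h import *
s,f=pickle.load(open('w3.pkl','rb'))
print('TCP px',proj(f,s['position']), 'z75 above', proj(f,np.r_[s['position'][:2],.075]))
from scipy.spatial.transform import Rotation as R
A=np.array([.575,-.0745])
obs=[((52,0,70),(82,298)),((52,1,70),(222,262)),((52,2,70),(164,98)),((115,0,75),(37,403)),((0,0,70),(119,207))]
obs=obs[:4]
def pt(a,q):return np.r_[A+rot(a+q[1]*np.pi/2)@[q[0]*1e-3,0],q[2]*1e-3]
def cam(p):
    g=dict(f);V=np.eye(4);V[:3,:3]=R.from_rotvec(p[1:4]).as_matrix();V[:3,3]=p[4:7];g['view']=V@f['view'];return g
def res(p):
    return np.r_[np.ravel([proj(cam(p),pt(p[0],q))[0]-uv for q,uv in obs]),p[1:4]/.006,p[4:]/.003]
b=least_squares(res,np.r_[2.6,np.zeros(6)]);p=b.x;print(b.cost,np.degrees(p[0]),p[1:].round(4),res(p)[:8].reshape(-1,2).round(1))
g=cam(p)
for r in(73,115):print('tab round',r,[proj(g,pt(p[0]+s_*.004/(r*1e-3),(r,1,75)))[0].round(0) for s_ in(-1,1)])
print(proj(g,s['position']))
import cv2
a=cv2.imread('pics/w3.png')[230:350,230:390];cv2.imwrite('pics/w3c.png',cv2.resize(a,None,fx=4,fy=4,interpolation=2))
E
```

```text
TCP px [[312.10349462 290.71079889]] z75 above [[311.99828067 310.21644091]]
17.17424638600423 150.45397025198977 [-0.009   0.002   0.0002  0.0015  0.003  -0.0031] [[-1.2  2.4]
 [ 3.2  0.5]
 [-1.7 -0. ]
 [-0.2 -3. ]]
tab round 73 [array([260., 294.]), array([268., 281.])]
tab round 115 [array([339., 333.]), array([347., 320.])]
[[314.20162758 287.3294361 ]]
```

View pics/w3c.png

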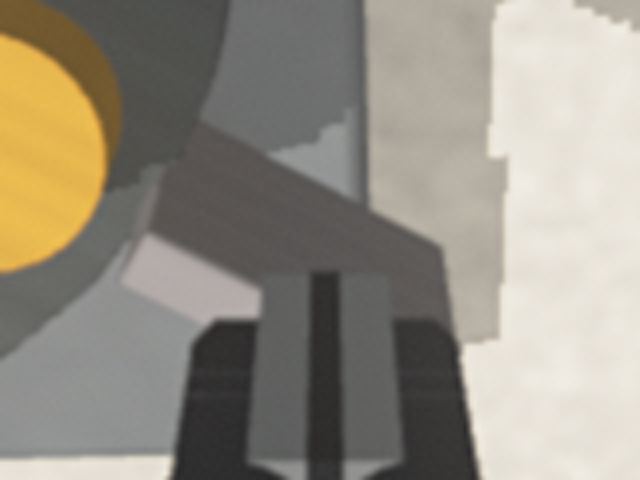

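The finger draws over the tab's front (+x) face at crop (325,275), so it's on the pushing side and close to or in contact, but the turret is still at about 150°. I'll push one small step and check.

>>> {"name": "move_arm", "arguments": {
  "motion": [
    [-0.0035,-0.002,0,0,0,0,-1],
    [-0.007,-0.004,0,0,0,0,-1],
    [-0.0105,-0.006,0,0,0,0,-1],
    [-0.0135,-0.0085,0,0,0,0,-1],
    [-0.017,-0.011,0,0,0,0,-1],
    [-0.02,-0.0135,0,0,0,0,-1],
    [-0.02,-0.0135,0,0,0,0,-1]
  ]
}}

```text
t: 4.45
position: [0.5085, -0.1464, 0.0558]
eef_rot: [[1.0, -0.002, -0.007], [-0.002, -1.0, 0.007], [-0.007, -0.007, -1.0]]
ft_force: [-1.0, -0.9, 0.0]
gripper_width: 0.0001
```

```bash
cat > blob.py <<'E'
import sys
from look import wrist
from h import *
import cv2
def blobs(f):
    hsv=cv2.cvtColor(f['image'],cv2.COLOR_RGB2HSV);m=cv2.inRange(hsv,(14,150,60),(32,255,255))
    m=cv2.morphologyEx(m,cv2.MORPH_OPEN,np.ones((3,3)));n,l,st,c=cv2.connectedComponentsWithStats(m)
    return [(st[i,4],c[i].round(1),st[i,:4].tolist(),onz(f,c[i],.068)[:2].round(4)) for i in range(1,n) if st[i,4]>80]
if __name__=='__main__':
    A=np.array([.575,-.0745]);s,f=wrist(sys.argv[1])
    for b in blobs(f):v=b[3]-A;print(b[0],b[1],b[2],b[3],'ang',np.degrees(np.arctan2(v[1],v[0])).round(1),'r',np.hypot(*v).round(4))
E
python3 blob.py w4; python3 - <<'E'
from blob import *
for w in('w3',):
    f=pickle.load(open(w+'.pkl','rb'))[1]
    for b in blobs(f):print(b)
E
```

```text
4.45 [ 0.5085 -0.1464  0.0558] [[1.0, -0.002, -0.007], [-0.002, -1.0, 0.007], [-0.007, -0.007, -1.0]] [-1.  -0.9  0. ] 5.736448351581015e-05
3716 [193.9  44.6] [160, 0, 70, 96] [ 0.6182 -0.102 ] ang -32.5 r 0.0512
3063 [ 36.3 116.4] [0, 94, 76, 52] [ 0.5927 -0.0357] ang 65.5 r 0.0426
3639 [252.4 221.5] [218, 186, 70, 70] [ 0.5487 -0.1202] ang -119.9 r 0.0527
3131 [100.7 261.3] [56, 225, 87, 75] [ 0.5297 -0.0495] ang 151.1 r 0.0517
(np.int32(3532), array([164.3, 100.3]), [131, 49, 68, 101], array([ 0.6198, -0.1026]))
(np.int32(230), array([ 12. , 188.7]), [0, 183, 23, 14], array([ 0.5846, -0.0325]))
(np.int32(3212), array([223.2, 266.2]), [190, 231, 67, 67], array([ 0.5485, -0.1201]))
(np.int32(2552), array([ 77.8, 303.6]), [36, 269, 84, 69], array([ 0.529 , -0.0488]))
```

```bash
cat > mont.py <<'E'
import sys,cv2,numpy as np
from cell import *
t=sys.argv[1];boxes={'scene':(215,235,210,158),'side':(250,165,155,116)}
w=cv2.imread(f'pics/{sys.argv[2]}.png')
o=[cv2.resize(w,(400,300))]
x,y,a,b=map(int,sys.argv[3:7]) if len(sys.argv)>3 else (230,180,160,120)
o.append(cv2.resize(w[y:y+b,x:x+a],(400,300),interpolation=2))
for n,(x,y,a,b) in boxes.items():
    im=grab_frame(n)['image'][:,:,::-1];cv2.imwrite(f'pics/{t}_{n}.png',im);o.append(cv2.resize(im[y:y+b,x:x+a],(400,300),interpolation=2))
cv2.imwrite(f'pics/{t}.png',np.vstack([np.hstack(o[:2]),np.hstack(o[2:])]))
E
python3 mont.py m1 w4
```

```text
(no output)
```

View pics/m1.png

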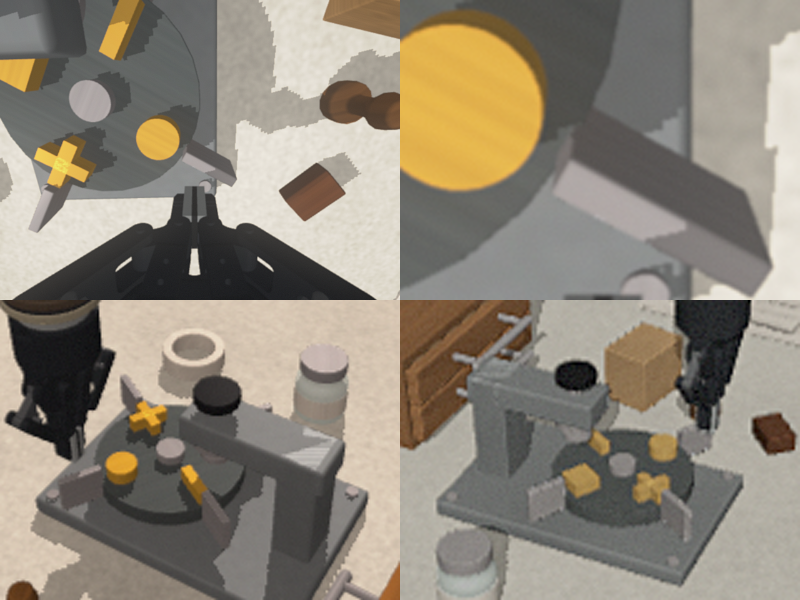

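```bash
python3 - <<'E'
from fit import *
p=np.load('p.npy');X=[.5085,-.1464,.0558]
for c in('scene','side'):print(c,proj(d[c],X),proj(cam(p,c),X))
# triangulate seen tip
for fn in(lambda c:d[c],lambda c:cam(p,c)):
    A=[];B=[]
    for c,uv in(('scene',(252,316)),('side',(369,215.4))):
        o,v=ray(fn(c),uv);v/=np.linalg.norm(v);Q=np.eye(3)-np.outer(v,v);A.append(Q);B.append(Q@o)
    print(np.linalg.lstsq(np.vstack(A),np.hstack(B),rcond=None)[0])
E
python3 - <<'E'
import cv2,numpy as np
a=cv2.imread('pics/m1_scene.png')[270:350,210:310];b=cv2.imread('pics/m1_side.png')[160:240,330:430]
cv2.imwrite('pics/m1z.png',np.hstack([cv2.resize(x,(400,320),interpolation=2) for x in(a,b)]))
E
```

```text
scene [[253.03858266 325.30150127]] [[253.45610243 326.56817993]]
side [[368.47034602 222.48038006]] [[369.22120649 223.65544058]]
[ 0.50823063 -0.14619144  0.07964633]
[ 0.50942701 -0.1464363   0.08339819]
```

View pics/m1z.png

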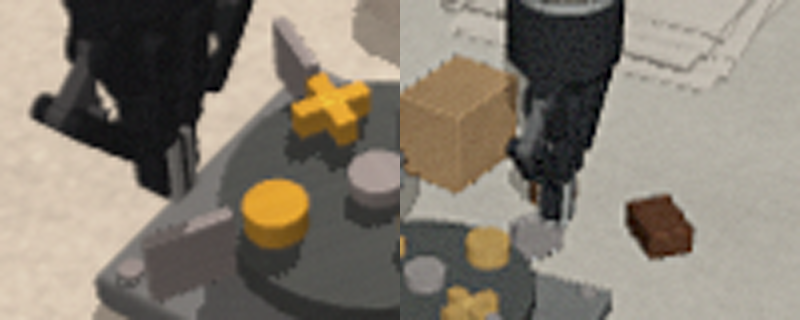

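The finger now stands on the robot side of the round tab: it passed over the top, and the turret did not move. In the scene zoom its tip, about (255,320), lies some 12–18 mm higher than the reported TCP. I'll go back behind the tab and work at TCP z ≈ 0.035.

>>> {"name": "move_arm", "arguments": {
  "motion": [
    [0,0,-0.03,0,0,0,-1],
    [0,0.005,-0.045,0,0,0,-1],
    [0.02,0.015,-0.045,0,0,0,-1],
    [0.04,0.025,-0.045,0,0,0,-1],
    [0.053,0.026,-0.045,0,0,0,-1],
    [0.053,0.026,-0.04,0,0,0,-1],
    [0.053,0.026,-0.02,0,0,0,-1],
    [0.053,0.026,0.0,0,0,0,-1],
    [0.053,0.026,0.019,0,0,0,-1],
    [0.053,0.026,0.019,0,0,0,-1]
  ]
}}

```text
t: 5.6
position: [0.559, -0.1723, 0.0336]
eef_rot: [[1.0, -0.002, -0.012], [-0.002, -1.0, 0.008], [-0.012, -0.008, -1.0]]
ft_force: [-0.7, 1.0, -0.8]
gripper_width: 0.0001
```

>>> {"name": "move_arm", "arguments": {
  "motion": [
    [-0.004,-0.001,0,0,0,0,-1],
    [-0.008,-0.003,0,0,0,0,-1],
    [-0.013,-0.004,0,0,0,0,-1],
    [-0.0175,-0.006,0,0,0,0,-1],
    [-0.0215,-0.0075,0,0,0,0,-1],
    [-0.0255,-0.009,0,0,0,0,-1],
    [-0.033,-0.013,0,0,0,0,-1],
    [-0.04,-0.0175,0,0,0,0,-1],
    [-0.047,-0.0225,0,0,0,0,-1],
    [-0.047,-0.0225,0,0,0,0,-1]
  ]
}}

```text
t: 6.6
position: [0.5099, -0.1487, 0.0341]
eef_rot: [[1.0, -0.001, -0.014], [-0.001, -1.0, 0.008], [-0.014, -0.008, -1.0]]
ft_force: [-1.1, -0.2, 0.1]
gripper_width: 0.0002
```

```bash
python3 blob.py w5
```

```text
6.6 [ 0.5099 -0.1487  0.0341] [[1.0, -0.001, -0.014], [-0.001, -1.0, 0.008], [-0.014, -0.008, -1.0]] [-1.1 -0.2  0.1] 0.0001951387971102827
4470 [217.   79.7] [163, 28, 107, 101] [ 0.6061 -0.1173] ang -54.0 r 0.0529
372 [ 14.6 104.9] [0, 99, 34, 13] [ 0.5984 -0.0474] ang 49.2 r 0.0358
3524 [ 30.9 251. ] [0, 207, 72, 92] [ 0.5448 -0.0389] ang 130.3 r 0.0467
4411 [207.2 276.7] [169, 235, 79, 79] [ 0.5339 -0.107 ] ang -141.7 r 0.0524
```

The push works: the cross is now at about 127°, with the finger 11° behind the round tab. I continue along the arc.

>>> {"name": "move_arm", "arguments": {
  "motion": [
    [-0.0042,-0.0049,0,-0.008,0.014,0,-1],
    [-0.01,-0.0112,0,-0.008,0.014,0,-1],
    [-0.0152,-0.018,0,-0.008,0.014,0,-1],
    [-0.0198,-0.0252,0,-0.008,0.014,0,-1],
    [-0.0237,-0.0328,0,-0.008,0.014,0,-1],
    [-0.027,-0.0407,0,-0.008,0.014,0,-1],
    [-0.0296,-0.0488,0,-0.008,0.014,0,-1],
    [-0.0314,-0.0572,0,-0.008,0.014,0,-1],
    [-0.0325,-0.0657,0,-0.008,0.014,0,-1],
    [-0.0329,-0.0742,0,-0.008,0.014,0,-1]
  ]
}}

```text
t: 7.65
position: [0.4773, -0.0744, 0.0351]
eef_rot: [[1.0, -0.001, -0.001], [-0.001, -1.0, -0.0], [-0.001, 0.0, -1.0]]
ft_force: [1.1, -2.9, -0.5]
gripper_width: 0.0001
```

```bash
python3 blob.py w6
```

```text
7.65 [ 0.4773 -0.0744  0.0351] [[1.0, -0.001, -0.001], [-0.001, -1.0, -0.0], [-0.001, 0.0, -1.0]] [ 1.1 -2.9 -0.5] 9.171928717209147e-05
7433 [161.5  45.9] [97, 0, 129, 104] [ 0.5834 -0.0248] ang 80.4 r 0.0504
3815 [459.3 109. ] [399, 83, 122, 53] [ 0.5638 -0.1252] ang -102.5 r 0.0519
4907 [286.7 220.4] [247, 179, 79, 81] [ 0.5238 -0.0645] ang 168.9 r 0.0522
```

>>> {"name": "move_arm", "arguments": {
  "motion": [
    [0.0001,-0.0085,0,0,0,0,-1],
    [0.0012,-0.017,0,0,0,0,-1],
    [0.003,-0.0254,0,0,0,0,-1],
    [0.0056,-0.0335,0,0,0,0,-1],
    [0.0089,-0.0414,0,0,0,0,-1],
    [0.0128,-0.049,0,0,0,0,-1],
    [0.0174,-0.0562,0,0,0,0,-1],
    [0.0226,-0.063,0,0,0,0,-1],
    [0.0284,-0.0693,0,0,0,0,-1],
    [0.0334,-0.074,0,0,0,0,-1]
  ]
}}

```text
t: 8.7
position: [0.511, 0.0022, 0.0351]
eef_rot: [[1.0, 0.001, -0.001], [0.001, -1.0, 0.001], [-0.001, -0.001, -1.0]]
ft_force: [-1.0, -2.8, 0.5]
gripper_width: 0.0003
```

```bash
python3 blob.py w7
```

```text
8.7 [0.511  0.0022 0.0351] [[1.0, 0.001, -0.001], [0.001, -1.0, 0.001], [-0.001, -0.001, -1.0]] [-1.  -2.8  0.5] 0.00033143399925612826
7635 [470.1  43.8] [406, 0, 128, 101] [ 0.6177 -0.0493] ang 30.5 r 0.0496
1562 [621.5 121.8] [599, 101, 41, 49] [ 0.5934 -0.1056] ang -59.4 r 0.0361
4845 [393.8 240.2] [354, 202, 81, 77] [ 0.5496 -0.0294] ang 119.4 r 0.0518
2591 [564.7 290.3] [540, 246, 53, 85] [ 0.528  -0.1007] ang -150.9 r 0.0538
```

The cross is at about 29.5°, leaving about -27.5° to go. I switch to the bar tab (209°) for the final push, approaching behind it at 230°.

>>> {"name": "move_arm", "arguments": {
  "motion": [
    [-0.015,0.0,-0.01,0,0,0,-1],
    [-0.015,0.0,-0.05,0,0,0,-1],
    [-0.015,0.02,-0.07,0,0,0,-1],
    [-0.01,0.065,-0.07,0,0,0,-1],
    [-0.005,0.11,-0.07,0,0,0,-1],
    [0.001,0.15,-0.07,0,0,0,-1],
    [0.001,0.153,-0.07,0,0,0,-1],
    [0.001,0.153,-0.04,0,0,0,-1],
    [0.001,0.153,0.0,0,0,0,-1],
    [0.001,0.153,0.0,0,0,0,-1]
  ]
}}

```text
t: 9.75
position: [0.5102, -0.1482, 0.0312]
eef_rot: [[1.0, 0.002, -0.007], [0.002, -1.0, 0.004], [-0.007, -0.004, -1.0]]
ft_force: [-1.5, 0.4, 0.2]
gripper_width: -0.0002
```

```bash
python3 blob.py w8
```

```text
9.75 [ 0.5102 -0.1482  0.0312] [[1.0, 0.002, -0.007], [0.002, -1.0, 0.004], [-0.007, -0.004, -1.0]] [-1.5  0.4  0.2] -0.0002498878153331405
7942 [230.2  99.3] [171, 38, 117, 122] [ 0.5999 -0.1208] ang -61.7 r 0.0526
3168 [ 21.2 237.3] [0, 197, 59, 82] [ 0.5512 -0.0385] ang 123.5 r 0.0432
2324 [187.9 290.7] [152, 248, 74, 86] [ 0.529  -0.0989] ang -152.1 r 0.0521
```

>>> {"name": "move_arm", "arguments": {
  "motion": [
    [-0.0045,-0.0044,-0.004,0,0.007,0,-1],
    [-0.0103,-0.0107,-0.004,0,0.007,0,-1],
    [-0.0155,-0.0175,-0.004,0,0.007,0,-1],
    [-0.0201,-0.0247,-0.004,0,0.007,0,-1],
    [-0.024,-0.0323,-0.004,0,0.007,0,-1],
    [-0.0273,-0.0402,-0.004,0,0.007,0,-1],
    [-0.0284,-0.0435,-0.004,0,0.007,0,-1],
    [-0.0294,-0.0467,-0.004,0,0.007,0,-1],
    [-0.0294,-0.0467,-0.004,0,0.007,0,-1]
  ]
}}

```text
t: 10.7
position: [0.4815, -0.1013, 0.0375]
eef_rot: [[1.0, 0.003, 0.001], [0.003, -1.0, 0.004], [0.001, -0.004, -1.0]]
ft_force: [-0.5, -0.1, 0.3]
gripper_width: 0.0001
```

```bash
python3 blob.py w9
```

```text
10.7 [ 0.4815 -0.1013  0.0375] [[1.0, 0.003, 0.001], [0.003, -1.0, 0.004], [0.001, -0.004, -1.0]] [-0.5 -0.1  0.3] 6.861084270684981e-05
7715 [388.2  74.3] [344, 27, 89, 96] [ 0.5792 -0.127 ] ang -85.4 r 0.0527
7338 [ 94.9 100.5] [45, 55, 103, 91] [ 0.5706 -0.0248] ang 95.1 r 0.0499
2537 [256.5 229.9] [237, 184, 38, 95] [ 0.5233 -0.0793] ang -174.7 r 0.0519
```

The cross is at about 5° with a target of about 2°. I nudge 3° more, then back off and rise for a check view of the whole machine.

>>> {"name": "move_arm", "arguments": {
  "motion": [
    [-0.001,-0.0025,0,0,0,0,-1],
    [-0.002,-0.005,0,0,0,0,-1],
    [-0.002,-0.005,0,0,0,0,-1],
    [-0.002,0.015,0,0,0,0,-1],
    [-0.002,0.02,-0.03,0,0,0,-1],
    [-0.002,0.02,-0.07,0,0,0,-1],
    [0.0,0.0,-0.11,0,0,0,-1],
    [0.01,-0.015,-0.15,0,0,0,-1],
    [0.02,-0.03,-0.2,0,0,0,-1],
    [0.02,-0.03,-0.25,0,0,0,-1]
  ]
}}

```text
t: 11.75
position: [0.5007, -0.0698, 0.286]
eef_rot: [[1.0, 0.006, -0.0], [0.006, -1.0, 0.005], [-0.0, -0.005, -1.0]]
ft_force: [0.6, 0.4, -0.1]
gripper_width: 0.0001
```

>>> {"name": "move_arm", "arguments": {
  "motion": [
    [0.0,0.0,-0.02,0,0,0,-1],
    [0.0,0.0,-0.03,0,0,0,-1],
    [0.0,0.0,-0.03,0,0,0,-1]
  ]
}}

```text
t: 12.05
position: [0.5008, -0.0698, 0.3163]
eef_rot: [[1.0, 0.006, 0.001], [0.006, -1.0, 0.005], [0.001, -0.005, -1.0]]
ft_force: [-0.3, -0.8, -0.6]
gripper_width: -0.0
```

```bash
python3 blob.py w10; python3 -c "
import cv2
a=cv2.imread('pics/w10.png');cv2.imwrite('pics/w10c.png',cv2.resize(a[0:300,120:520],(800,600),interpolation=2))"
```

```text
12.05 [ 0.5008 -0.0698  0.3163] [[1.0, 0.006, 0.001], [0.006, -1.0, 0.005], [0.001, -0.005, -1.0]] [-0.3 -0.8 -0.6] -2.841092653863772e-05
700 [365.8 123.5] [353, 110, 27, 28] [ 0.5762 -0.127 ] ang -88.7 r 0.0525
613 [270.1 125.9] [257, 112, 27, 29] [ 0.5732 -0.0234] ang 92.0 r 0.0511
264 [318.8 172.4] [315, 156, 9, 34] [ 0.5235 -0.0768] ang -177.4 r 0.0516
```

View pics/w10c.png

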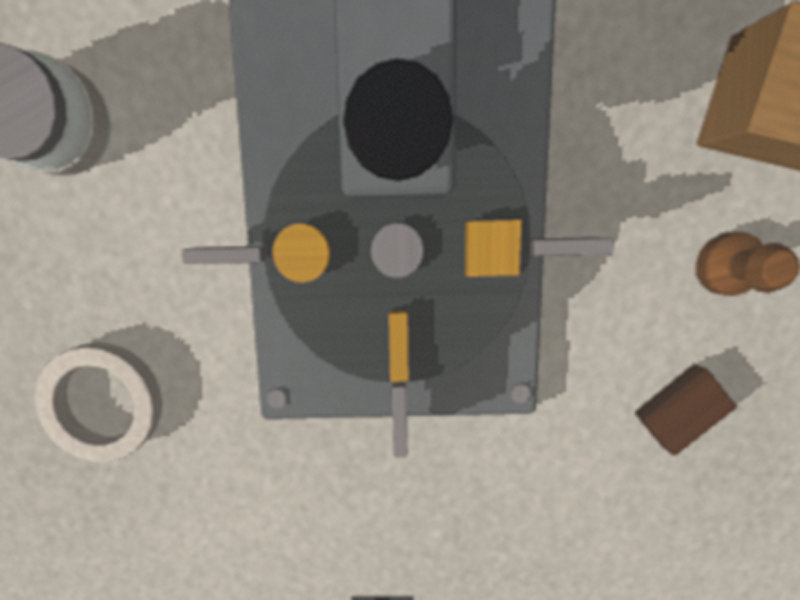

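Aligned: die line 1.4° in the image against 1.3° for the plate's near edge and 1.6° for the arm's end. The cap is at crop (398,120), and the bystanders are undisturbed. I check the cap position, then move above it.

```bash
python3 - <<'E'
from h import *
f=pickle.load(open('w10.pkl','rb'))[1]
print(onz(f,(319.3,60),.164)); a,b=onz(f,(251,208.5),.02),onz(f,(387.5,205.7),.02);print(a,b,np.degrees(np.arctan2(*(a-b)[1::-1]))-90)
E
```

```text
[ 0.62592357 -0.07438903  0.164     ]
[0.46899578 0.00982702 0.02      ] [ 0.4739957  -0.16719185  0.02      ] 1.6178962791521911
```

>>> {"name": "move_arm", "arguments": {
  "motion": [
    [0.03,0.001,0.01,0,0,0,-1],
    [0.07,0.003,0.03,0,0,0,-1],
    [0.11,0.004,0.05,0,0,0,-1],
    [0.126,0.0045,0.08,0,0,0,-1],
    [0.126,0.0045,0.11,0,0,0,-1],
    [0.126,0.0045,0.125,0,0,0,-1],
    [0.126,0.0045,0.125,0,0,0,-1],
    [0.126,0.0045,0.125,0,0,0,-1]
  ]
}}

```text
t: 12.9
position: [0.6252, -0.0731, 0.1886]
eef_rot: [[1.0, 0.006, -0.004], [0.006, -1.0, 0.006], [-0.004, -0.006, -1.0]]
ft_force: [-0.1, 0.6, 1.5]
gripper_width: -0.0002
```

The cap at (0.626,-0.074) is under the TCP, and plate yaw 1.6° matches turret 1.7°. Descending gently.

>>> {"name": "move_arm", "arguments": {
  "motion": [
    [0.001,0.001,0.006,0,0,0,-1],
    [0.001,0.001,0.012,0,0,0,-1],
    [0.001,0.001,0.016,0,0,0,-1],
    [0.001,0.001,0.02,0,0,0,-1],
    [0.001,0.001,0.023,0,0,0,-1],
    [0.001,0.001,0.026,0,0,0,-1],
    [0.001,0.001,0.028,0,0,0,-1],
    [0.001,0.001,0.03,0,0,0,-1],
    [0.001,0.001,0.03,0,0,0,-1]
  ]
}}

```text
t: 13.8
position: [0.6259, -0.074, 0.1583]
eef_rot: [[1.0, 0.006, -0.004], [0.006, -1.0, 0.006], [-0.004, -0.006, -1.0]]
ft_force: [-0.2, -0.3, -0.5]
gripper_width: 0.0002
```

>>> {"name": "move_arm", "arguments": {
  "motion": [
    [0,0,0.002,0,0,0,-1],
    [0,0,0.004,0,0,0,-1],
    [0,0,0.006,0,0,0,-1],
    [0,0,0.008,0,0,0,-1],
    [0,0,0.01,0,0,0,-1],
    [0,0,0.01,0,0,0,-1]
  ]
}}

```text
t: 14.4
position: [0.6257, -0.0739, 0.148]
eef_rot: [[1.0, 0.006, -0.005], [0.006, -1.0, 0.006], [-0.005, -0.006, -1.0]]
ft_force: [-0.4, -0.0, -0.7]
gripper_width: -0.0002
```

>>> {"name": "move_arm", "arguments": {
  "motion": [
    [0,0,0.002,0,0,0,-1],
    [0,0,0.004,0,0,0,-1],
    [0,0,0.004,0,0,0,-1]
  ]
}}

```text
t: 14.7
position: [0.6254, -0.0739, 0.1436]
eef_rot: [[1.0, 0.006, -0.005], [0.006, -1.0, 0.006], [-0.005, -0.006, -1.0]]
ft_force: [-0.1, -0.4, 0.1]
gripper_width: -0.0003
```

>>> {"name": "move_arm", "arguments": {
  "motion": [
    [0,0,0.002,0,0,0,-1],
    [0,0,0.004,0,0,0,-1],
    [0,0,0.004,0,0,0,-1]
  ]
}}

```text
t: 15.0
position: [0.6253, -0.0738, 0.1393]
eef_rot: [[1.0, 0.006, -0.006], [0.006, -1.0, 0.006], [-0.006, -0.006, -1.0]]
ft_force: [-0.1, 1.3, -0.1]
gripper_width: -0.0002
```

>>> {"name": "move_arm", "arguments": {
  "motion": [
    [0,0,0.002,0,0,0,-1],
    [0,0,0.003,0,0,0,-1],
    [0,0,0.003,0,0,0,-1]
  ]
}}

```text
t: 15.3
position: [0.6255, -0.0739, 0.1364]
eef_rot: [[1.0, 0.006, -0.005], [0.006, -1.0, 0.006], [-0.005, -0.006, -1.0]]
ft_force: [0.5, -0.1, 2.5]
gripper_width: 0.0002
```

```bash
python3 - <<'E'
from cell import *
import cv2,numpy as np
o=[]
for n,(x,y,a,b) in {'scene':(270,230,100,120),'side':(270,130,100,120)}.items():
    im=grab_frame(n)['image'][:,:,::-1];cv2.imwrite(f'pics/m2_{n}.png',im);o.append(cv2.resize(im[y:y+b,x:x+a],(400,480),interpolation=2))
cv2.imwrite('pics/m2.png',np.hstack(o))
s=observe();print(s['position'],s['ft_force'],np.round(s['joint_efforts'],2))
# cap pixel rows vs start: dark mask in columns near the cap
for n,u in(('scene',range(316,343)),('side',range(308,330))):
    a=cv2.imread(f'pics/{n}0.png').max(2);b=cv2.imread(f'pics/m2_{n}.png').max(2)
    print(n,[(c,int(a[180 if n=='side' else 270:205 if n=='side' else 305,c].argmin())) for c in list(u)[::8]])
E
```

```text
[ 0.62549535 -0.07386796  0.13649394] [-0.23190616  0.24541438  0.89263791] [-6.000e-02 -6.931e+01 -3.040e+00 -2.851e+01 -5.000e-02  6.000e-02
 -0.000e+00]
scene [(316, 12), (324, 22), (332, 24), (340, 18)]
side [(308, 21), (316, 9), (324, 16)]
```

View pics/m2.png

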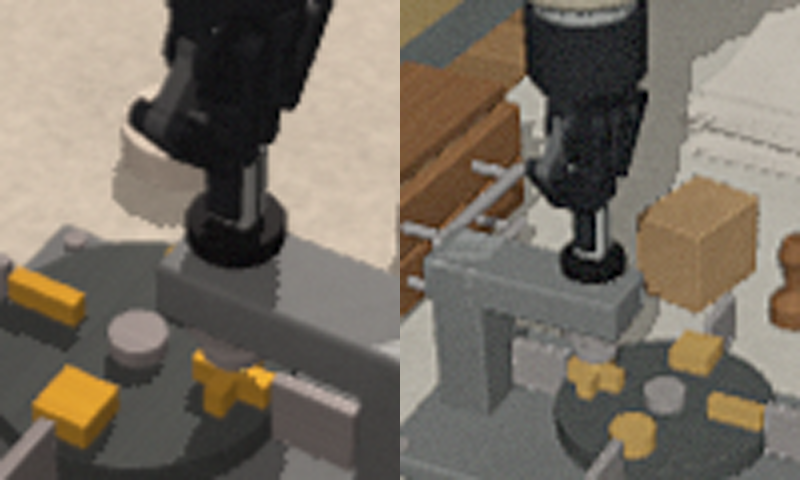

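The last picture shows the fingertips on the cap (crop 240,225), and the cross die under the ram at (230,375). I keep pressing in small steps until the force shows the stop.

>>> {"name": "move_arm", "arguments": {
  "motion": [
    [0,0,0.002,0,0,0,-1],
    [0,0,0.004,0,0,0,-1],
    [0,0,0.006,0,0,0,-1],
    [0,0,0.006,0,0,0,-1]
  ]
}}

```text
t: 15.8
position: [0.6255, -0.0738, 0.1304]
eef_rot: [[1.0, 0.006, -0.005], [0.006, -1.0, 0.006], [-0.005, -0.006, -1.0]]
ft_force: [-0.4, -0.5, 4.4]
gripper_width: 0.0003
```

>>> {"name": "move_arm", "arguments": {
  "motion": [
    [0,0,0.002,0,0,0,-1],
    [0,0,0.004,0,0,0,-1],
    [0,0,0.004,0,0,0,-1]
  ]
}}

```text
t: 16.1
position: [0.6255, -0.0739, 0.1264]
eef_rot: [[1.0, 0.006, -0.005], [0.006, -1.0, 0.006], [-0.005, -0.006, -1.0]]
ft_force: [-1.3, 0.7, 5.5]
gripper_width: 0.0002
```

```bash
python3 - <<'E'
from cell import *
import numpy as np
F=[]
for i in range(4):
    F.append(observe()['ft_force']);grab_frame('wrist')
print(observe()['position'],np.mean(F,0))
E
```

```text
[ 0.62551685 -0.07385243  0.12664442] [-1.73249625  0.20065905  5.47606533]
```

The force follows the spring (5.5 N, about 8 mm down). I continue to the stop.

>>> {"name": "move_arm", "arguments": {
  "motion": [
    [0,0,0.002,0,0,0,-1],
    [0,0,0.004,0,0,0,-1],
    [0,0,0.005,0,0,0,-1],
    [0,0,0.005,0,0,0,-1]
  ]
}}

```text
t: 16.7
position: [0.6257, -0.0739, 0.1248]
eef_rot: [[1.0, 0.006, -0.003], [0.006, -1.0, 0.005], [-0.003, -0.005, -1.0]]
ft_force: [-9.5, 0.2, 30.1]
gripper_width: 0.0001
```

>>> {"name": "move_arm", "arguments": {
  "motion": [
    [0,0,0.001,0,0,0,-1],
    [0,0,0.002,0,0,0,-1],
    [0,0,0.002,0,0,0,-1]
  ]
}}

```text
t: 17.0
position: [0.6257, -0.0739, 0.1249]
eef_rot: [[1.0, 0.006, -0.002], [0.006, -1.0, 0.005], [-0.002, -0.005, -1.0]]
ft_force: [-8.5, -0.5, 20.3]
gripper_width: 0.0005
```

A hard stop at TCP z 0.125. I verify the ram travel from the cap's lower rim in the cameras compared with the start images.

```bash
python3 - <<'E'
from cell import *
from h import *
import cv2
d=pickle.load(open('f0.pkl','rb'))
for n in('scene','side'):
    im=grab_frame(n)['image'];cv2.imwrite(f'pics/m3_{n}.png',im[:,:,::-1])
    X=np.array([.6265,-.0738,.152]);print(n,'px per 14mm',(proj(d[n],X-[0,0,.014])-proj(d[n],X)).round(2))
    c0=(329,289) if n=='scene' else (318,196)
    for lab,g in(('start',d[n]['image']),('m2',cv2.imread(f'pics/m2_{n}.png')[:,:,::-1]),('now',im)):
        g=g.max(2).astype(float);out=[]
        for c in range(c0[0]-7,c0[0]+8,2):
            col=cv2.resize(g[c0[1]-2:c0[1]+25,c:c+1],(1,270),interpolation=cv2.INTER_LINEAR)[:,0]
            k=np.argmax((col>52));out.append(c0[1]-2+k/10)
        print(lab,out)
E
```

```text
scene px per 14mm [[-0.09  6.05]]
start [np.float64(295.2), np.float64(295.6), np.float64(296.2), np.float64(296.2), np.float64(296.3), np.float64(296.0), np.float64(295.3), np.float64(295.1)]
m2 [np.float64(296.3), np.float64(296.9), np.float64(297.3), np.float64(297.4), np.float64(297.4), np.float64(297.1), np.float64(296.9), np.float64(288.5)]
now [np.float64(300.9), np.float64(301.3), np.float64(301.9), np.float64(302.0), np.float64(287.0), np.float64(287.0), np.float64(300.9), np.float64(287.0)]
side px per 14mm [[0.12 4.5 ]]
start [np.float64(198.0), np.float64(199.1), np.float64(199.9), np.float64(199.8), np.float64(199.8), np.float64(199.9), np.float64(199.2), np.float64(197.7)]
m2 [np.float64(198.9), np.float64(200.0), np.float64(194.0), np.float64(194.0), np.float64(194.0), np.float64(200.8), np.float64(199.9), np.float64(198.6)]
now [np.float64(194.0), np.float64(195.9), np.float64(195.9), np.float64(196.7), np.float64(194.0), np.float64(194.0), np.float64(203.0), np.float64(194.0)]
```

The rim dropped 5.7 px of the 6.05 px that equal 14 mm, so the ram is fully down. Now I release and rise.

>>> {"name": "move_arm", "arguments": {
  "motion": [
    [0,0,-0.004,0,0,0,-1],
    [0,0,-0.01,0,0,0,-1],
    [0,0,-0.02,0,0,0,-1],
    [0,0,-0.035,0,0,0,-1],
    [0,0,-0.06,0,0,0,-1],
    [-0.03,0,-0.1,0,0,0,-1],
    [-0.07,0,-0.14,0,0,0,-1],
    [-0.11,0,-0.18,0,0,0,-1],
    [-0.125,0,-0.19,0,0,0,-1],
    [-0.125,0,-0.19,0,0,0,-1]
  ]
}}

```text
t: 18.1
position: [0.5002, -0.0757, 0.319]
eef_rot: [[1.0, 0.005, 0.003], [0.005, -1.0, 0.004], [0.003, -0.004, -1.0]]
ft_force: [0.4, -0.1, 0.7]
gripper_width: 0.0002
```

```bash
python3 blob.py w11; python3 - <<'E'
from blob import *
from cell import *
f=pickle.load(open('w11.pkl','rb'))[1];b=sorted(blobs(f),key=lambda x:-x[0])
d=pickle.load(open('f0.pkl','rb'))
for n,c0 in(('scene',(329,289)),('side',(318,196))):
    im=grab_frame(n)['image']
    for g in(d[n]['image'],im):
        g=g.max(2).astype(float);print(n,[round(float(np.argmax(cv2.resize(g[c0[1]-2:c0[1]+25,c:c+1],(1,270))[:,0]>52)/10),1) for c in range(c0[0]-7,c0[0]+8,2)])
    # bystander change check
    e=cv2.absdiff(im,d[n]['image']).max(2)>60;e=cv2.morphologyEx(e.astype(np.uint8),2,np.ones((3,3)));k,l,st,c=cv2.connectedComponentsWithStats(e);print([st[i].tolist() for i in range(1,k) if st[i,4]>25])
E
```

```text
18.1 [ 0.5002 -0.0757  0.319 ] [[1.0, 0.005, 0.003], [0.005, -1.0, 0.004], [0.003, -0.004, -1.0]] [ 0.4 -0.1  0.7] 0.00016263904273014948
689 [359.7 123.3] [347, 110, 27, 27] [ 0.5763 -0.1271] ang -88.6 r 0.0526
618 [264.6 125.7] [251, 112, 28, 28] [ 0.5732 -0.0236] ang 92.0 r 0.0509
272 [313.3 172.4] [309, 156, 9, 34] [ 0.5228 -0.077 ] ang -177.3 r 0.0523
scene [8.2, 8.6, 9.2, 9.2, 9.3, 9.0, 8.3, 8.1]
scene [8.1, 8.6, 9.2, 9.2, 9.2, 9.0, 8.3, 8.0]
[[217, 0, 64, 32, 1434], [234, 57, 48, 53, 766], [232, 60, 5, 6, 28], [227, 66, 5, 8, 28], [223, 102, 66, 70, 2134], [278, 276, 7, 14, 70], [284, 288, 18, 13, 120], [254, 290, 36, 20, 305], [271, 315, 28, 32, 404], [329, 321, 9, 6, 41], [311, 322, 10, 12, 67], [341, 324, 12, 7, 41], [235, 374, 25, 28, 448], [0, 377, 41, 60, 888]]
side [4.0, 5.1, 5.9, 5.8, 5.8, 5.9, 5.2, 3.7]
side [4.0, 5.0, 5.9, 5.8, 5.9, 5.8, 4.9, 3.8]
[[345, 0, 46, 55, 2227], [523, 0, 61, 125, 3440], [569, 0, 44, 161, 2150], [349, 58, 37, 80, 1808], [564, 165, 16, 34, 389], [537, 200, 26, 60, 455], [348, 208, 6, 9, 41], [324, 217, 7, 7, 36], [337, 216, 10, 7, 58], [348, 219, 9, 8, 64], [313, 220, 13, 9, 88], [314, 229, 10, 11, 82], [342, 228, 19, 15, 148], [326, 233, 7, 11, 68], [618, 254, 22, 47, 505]]
```

The ram rim is back at its start pixels and the turret is still at about 1.7°. The one change near the stamp in the scene view (235–260, 374–402) has no counterpart in the side view, so I take it as the arm's shadow. Handing in.

```bash
python3 -c "
from cell import *
print(observe()['t'],hand_in())"
```

```text
the job is handed in; nothing more can be done
18.25 None
```

The cross die is under the ram, the cap was pressed fully down and has come back up, and the job is handed in at about 18 s.

I pushed the round tab and then the bar tab clockwise with the shut fingertips, turning the turret about 149°. I then pressed the cap with the shut fingertips and moved the arm clear.

**Last checks**
- **Turret:** it stood at about 1.7°, against a machine yaw of 1.6° from the plate edge. That puts the die well under 1 mm off in angle, and the turret did not shift during the press. The cross die itself was not visible in that last wrist view, so its position comes from the other three dies.
- **Press:** the cap's lower rim dropped 5.7 px, where 6.05 px equals 14 mm, so about 13 mm of travel. The hard stop was felt at about 30 N.
- **Return:** the cap's rim is back at its start pixels in both fixed cameras.
- **Bystanders:** the side view showed no change at any of them. The scene view showed a changed patch beside the stamp, which I took for the arm's shadow and did not inspect further.

**What disagreed:** the fingertips sit roughly 25 mm or more above the reported TCP. Because of that, my first two sweeps at TCP height 0.056 m passed over the round tab without moving the turret. I repeated the push at about 0.034 m and found the cap by force instead of by height.

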